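# Peel an inked lino block off its print with the ink knife and turn it face up

## Robot

A 6-joint arm with a two-finger parallel gripper is mounted at the origin on the work surface. World frame = base frame: x ahead of the robot, y to its left, z up, the work surface at z = 0. Lengths are in mm, angles in rad, forces in N, time in s.
With the tool pointing down it reaches from about 350 to 775 mm from the base axis. Payload 7.3 kg.
Tool frame: the origin (TCP) lies between the finger pads; the fingertips stand 17 mm ahead of it and the grasp point (between the pads) lies 2 mm behind it; z points along the fingers, y is the direction in which the jaws open and shut (so a half turn about z gives the same grasp; the last joint's range is limited). The gripper opens to 92 mm and grips with 3 to 60 N. Pads are 19 mm wide; open, the fingers measure 130 mm over their backs; the gripper's body (75 mm by 190 mm) begins 47 mm behind the grasp point.
Start: joints at [1.027, 0.342, 1.524, -0, 1.275, -0.146], TCP at [203.367, 484.03, 243.741] pointing down, gripper open.
Joint ranges: [-2.53, 2.53], [-0.77, 2.02], [0.04, 2.7], [-1, 4.14], [0.28, 2.66], [-3.11, 3.11]. Speed limits (rad/s): [2.57, 2.57, 3.14, 3.14, 3.14, 3.14].

## Interface

Orientations are given as a unit quaternion [w, x, y, z].
In Python, from cell import env, read_camera, job gives the robot as it stands. The module is installed in compiled form; this text tells all that it offers.
- The arm moves only by the tool arm_command, never from a script. Its argument "plan" is one flat list of numbers, 7 for each row, row after row: the shift along the world's x, y, z in cm, then the turn, a rotation vector about the world's x, y, z in rad, then the opening, from 0 (shut) to 1 (fully open). In form: [tx, ty, tz, wx, wy, wz, grip, tx, ty, tz, wx, wy, wz, grip, ...]. A call has 1 to 8 rows; each row shifts and turns the pose as measured when the row begins; what a row does not reach is not made up. A row lasts 1/12 s, in which the tool goes at most 41.7 mm and 7.16 degrees, less where a joint would pass 70% of its speed; a pose out of reach is approached as far as the arm can. A call is refused whole if a number of a shift passes 4.17 or a number of a turn 0.125, either way. A call with a gripper value outside its range is refused whole. The fingers move at their own pace and stop on an object; "grip_force" is the grip in N (left out, the last holds). Time passes only in rows, so rows that do not move let the fingers close. It gives the time, the measured TCP pose, the force and the opening at its end, in the units of the state.
- env.observe(): the state, without advancing time (a new reading comes with each control period).
- read_camera(name): name is "scene" or "top"; returns a dict with "color" (420x560x3 uint8, red, green, blue), "depth" (420x560 float32, mm along the optical axis (not along the pixel's ray), 0 where there is no reading), "mtx" (3x3 intrinsics, pixels), "eye" and "rotation" of the camera in the world. Camera axes: x right, y down, z forward; pixel columns grow to the right and rows downward; lengths in mm; the calibration is good to about 2 mm. A picture is of the moment at which its call begins.
- job.job_done(): hands the job in, once; it reports no verdict.
The state is a dict: "t": time; "q": joint angles; "qd": joint speeds; "effort": joint torques, N m; "eef_pos": TCP position; "tool_rot": TCP orientation; "force": force on the tool from outside, world axes, zero at the start; "ft_torque": the same for the moment, N m; "width": opening from 0.0 (shut) to 1.0 (fully open).
Only numpy, scipy, OpenCV 4.12 (cv2) and the standard library are available. Lean on these libraries where they do the work, as an engineer would, in place of code of your own. Each camera call takes 0.05 s, during which the arm holds its last target. There are 200 camera calls.

## Task

The inked lino block is still lying face down on the card, up against the grey guide sheet. Take the ink knife by its handle, gently slide the blade along the card under the block's overhanging lip and lever the block up, hinging it on its far edge at the guide so that the print is not smeared, until it tips over onto the guide sheet and lies on its back, inked face up. Then lay the knife flat on the scrap greyboard again, and let it go; keep the gripper off the inky block, press only lightly on the card and on the block, and leave everything else alone.

Things in the scene. Friction and masses are not known exactly. Their poses are not given: they have to be found in the camera images.
- jig: fixed registration board: plywood 240 x 170 x 12 mm, x = -100 to +140 mm. Origin on its underside, on the table; z up, x to its far side, y along the guide's edge; turned at most 0.2 rad. On it: cream card, top at z = 13 mm, from x = -90 mm to the guide, dented by a blade pressed on it with over 8 N; grey guide sheet, 160 mm wide, top at z = 15.5 mm, from x = -2 to +135 mm
- guide_edge (a point): middle of the guide sheet's straight near upper edge (board x = -2, y = 0, z = 15.5 mm). The edge is a 2.5 mm high stop above the card. Axes as the board's
- block: lino block, 50 (x) x 64 (y) x 10 mm, 63 to 126 g, loose; 8 N of the blade bruises it. Origin: centre of its inked face. Starts face down: z up, x to the guide, 0.5 mm from it. Plywood back 7.5 mm thick, under it inked lino 2.5 mm thick, 40 mm long, flush with the far (+x) edge. Near upright it steps up on the guide and may stand there; pushed on it falls over; face up, z is down
- block_lip (a point): middle of the lower near edge of the plywood (block x = -25, y = 0, z = 2.5 mm). There the plywood overhangs the lino as a lip 10 mm long, 64 mm wide, 2.5 mm clear of the card; the blade goes under it till it meets the lino's edge, and its end can stay in that corner while the block is tipped up. Axes as the block's
- block_edge (a point): middle of the block's lower far edge, on which it hinges (block x = +25, y = 0, z = 0), at the guide at the start. Axes as the block's
- scrap: fixed piece of dark scrap greyboard, 240 (x) x 130 (y) x 3 mm, on the table left or right of the registration board. Origin: centre of its underside, z up. The knife lies on it
- knife: ink knife, 175 mm long, 80 g, lying flat. Origin under the grip point in the plane of its flat underside; x to the blade's end, z up. Dark wooden handle x = -70 to +25 mm, 18 mm wide (y), 20 mm high (z = 0 to 20); bent steel neck; stiff straight steel blade 28 mm wide, 1.6 mm thick (z = 0 to 1.6), x = 50 to its square end at 105 mm
- knife_grip (a point): centre of the handle's section where it is to be held, across its 18 mm width (knife x = 0, y = 0, z = 10 mm). Axes as the knife's
- knife_tip (a point): middle of the lower edge of the blade's square end (knife x = 105, y = 0, z = 0 mm). Axes as the knife's
- tray: bystander, fixed: black open tray of tape rolls, 170 x 110 x 35 mm, on the other side of the registration board from the scrap greyboard. Origin: centre of its underside
- tape_mid (a point): bystander, loose: roll of purple tape, 40 mm across, 15 mm high, lying on the far part of the guide sheet. Point at its centre
- glue_mid (a point): bystander, loose: white and red glue stick, upright beyond the tray, 32 mm across, 100 mm high. Point at its centre
- tin_mid (a point): bystander, loose: flat blue paint tin, 125 x 85 x 14 mm, lying beyond the scrap greyboard. Point at its centre
Things that resemble listed ones, but are neither listed nor needed, are in the scene too. Of the things shaped like the knife, the dark wooden one is meant.

How it is judged:
By the outcome, as a careful person would: the job done as asked, in the order asked, and still so for the second after the job is handed in, with the robot touching nothing.
It also fails if it takes over 67 s, if anything falls off the work surface, if the arm or the gripper's body presses on something with over 40 N, if the wrist force passes 120 N, or if a joint passes its speed limit or range.

## Working session

There is one attempt and no reset: what is moved stays moved. The work goes in short steps, Python scripts to look and compute and a tool call to move; the robot and the scene stay as the last step left them, time stands still between calls to the robot, and variables do not carry over. Pictures are saved under pics/ and viewed, about 8 in all and at most 12, crops included, and the job is handed in when it is done.

Besides the shell and the picture viewer there is one more tool, called after "Call:" by a JSON object that holds its "name" and its "arguments". arm_command: Moves the arm, as the interface text tells. Its arguments: {"type":"object","properties":{"plan":{"type":"array"},"grip_force":{"type":"number"}},"required":["plan"]}

```bash
mkdir -p pics; python3 - <<'E'
from cell import env, read_camera
import cv2, numpy as np, pickle
d={}
for n in("scene","top"):
    c=read_camera(n); d[n]=c
    cv2.imwrite(f"pics/{n}0.png",cv2.cvtColor(c["color"],cv2.COLOR_RGB2BGR))
    print(n,np.round(c["mtx"],1).tolist(),np.round(c["eye"],1),np.round(c["rotation"],3).tolist())
pickle.dump(d,open("c0.pkl","wb"))
s=env.observe();print(s["t"],s["eef_pos"],s["tool_rot"],s["force"],s["width"])
E
```

```text
scene [[397.1, 0.0, 277.9], [0.0, 397.1, 206.1], [0.0, 0.0, 1.0]] [1167.9 -167.4  975.4] [-0.248, 0.74, 0.595, -0.191]
top [[497.9, 0.0, 274.0], [0.0, 497.9, 204.8], [0.0, 0.0, 1.0]] [ 202.3  -39.6 1539.9] [-0.072, 0.721, -0.685, 0.07]
0.1 [203.18174686 483.73457388 243.13409946] [-2.16696530e-04  1.97572102e-01  9.80288142e-01 -6.12946371e-04] [-0.02236286  0.96749862 -0.08551154] 1.0002260823651254
```

View pics/scene0.png

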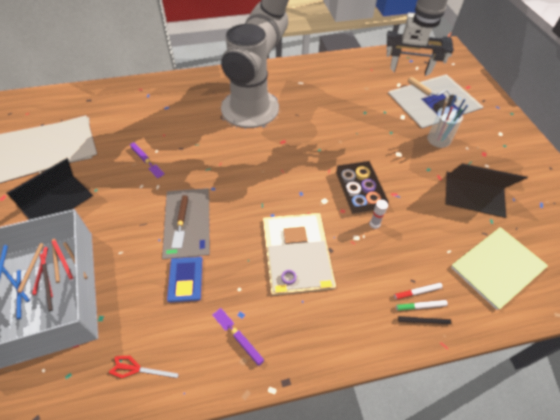

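View pics/top0.png

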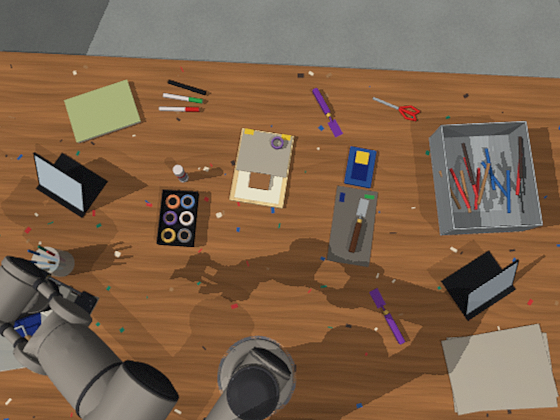

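The scene view shows the dark wooden knife on the grey scrap at about (182,215), the board with the block at (295,235), and the tape at (288,277). In the top view the knife is at (357,230), the block at (260,181) and the tray at (177,217).
Candidates for the knife are two purple ones at top (326,110) and (387,317), and the dark wooden one at (357,230). I choose the dark wooden one and will check it in a crop.

```bash
cat > h.py <<'E'
import numpy as np, cv2
from scipy.spatial.transform import Rotation as R
def Rq(q): return R.from_quat([q[1],q[2],q[3],q[0]])
def camR(c): return Rq(np.array(c["rotation"])).as_matrix()
def ray(c,uv,z):
    "pixels -> world points on the plane z"
    uv=np.atleast_2d(uv).astype(float)
    d=np.c_[uv,np.ones(len(uv))]@np.linalg.inv(c["mtx"]).T@camR(c).T
    return c["eye"]+d*((z-c["eye"][2])/d[:,2])[:,None]
def proj(c,P):
    p=(np.atleast_2d(P)-c["eye"])@camR(c)@np.array(c["mtx"]).T
    return p[:,:2]/p[:,2:]
def crop(c,x0,y0,x1,y1,k,fn):
    im=cv2.cvtColor(c["color"][y0:y1,x0:x1],cv2.COLOR_RGB2BGR)
    cv2.imwrite(fn,cv2.resize(im,None,fx=k,fy=k,interpolation=cv2.INTER_CUBIC))
E
python3 - <<'E'
from h import *; import pickle
d=pickle.load(open("c0.pkl","rb"))
a=d["top"];b=d["scene"]
crop(a,225,125,385,270,4,"pics/a.png"); crop(b,155,180,345,300,4,"pics/b.png")
for n,p in((a,(357,230)),(b,(182,215)),(a,(260,181)),(b,(295,235))): print(ray(n,p,15).round())
for n,p in((a,(262,181)),(a,(265,150)),(a,(350,250)),(b,(295,235)),(a,(300,250))):
    print(n["depth"][p[1],p[0]])
E
```

```text
[[ 448. -287.   15.]]
[[ 450. -284.   15.]]
[[588.  22.  15.]]
[[588.  25.  15.]]
1561.9688
1593.2264
1513.8939
1124.098
1544.0515
```

View pics/a.png

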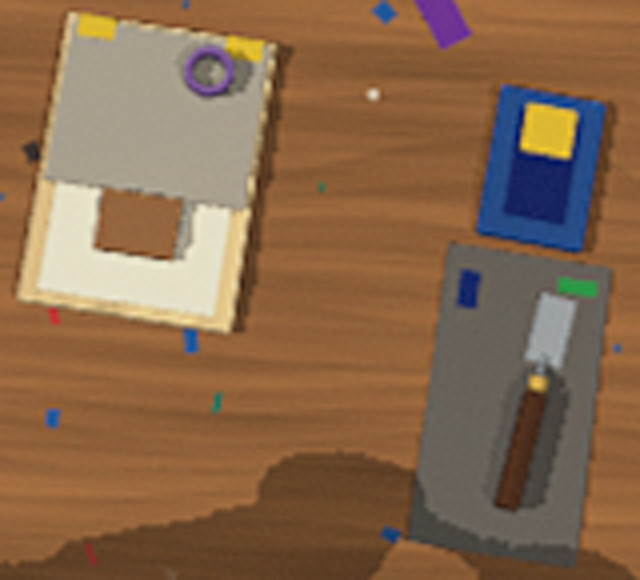

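View pics/b.png

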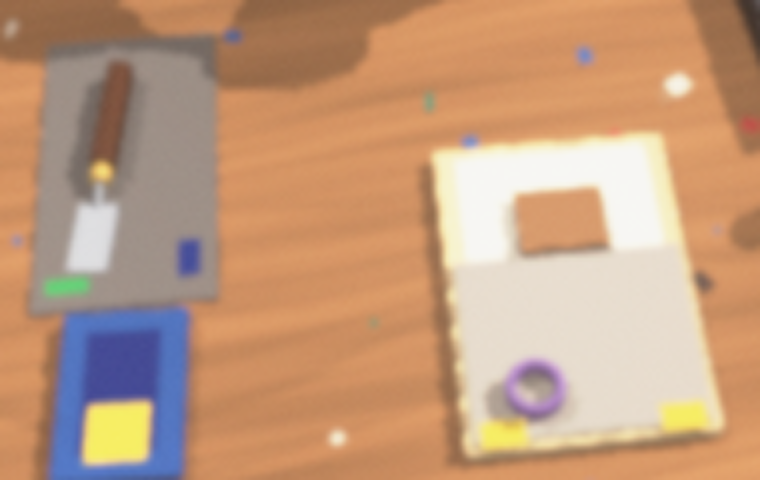

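The crops confirm the dark brown handle with gold ferrule and steel blade on the greyboard (crop a: handle (522,450), blade end (560,298)). The brown block lies on the white card with its far edge at the guide, and nothing else sits near it. Next I measure these.

```bash
cat > m.py <<'E'
from h import *
def meas(c,box,fn,z,k=4):
    x0,y0,x1,y1=box
    im=cv2.resize(c["color"][y0:y1,x0:x1],None,fx=k,fy=k,interpolation=cv2.INTER_CUBIC)
    hsv=cv2.cvtColor(im,cv2.COLOR_RGB2HSV).astype(int)
    m=fn(*cv2.split(hsv.astype(np.float32))).astype(np.uint8)
    m=cv2.morphologyEx(m,cv2.MORPH_OPEN,np.ones((5,5)))
    cs=cv2.findContours(m,cv2.RETR_EXTERNAL,cv2.CHAIN_APPROX_NONE)[0]
    if not cs: print("none");return
    p=max(cs,key=cv2.contourArea)[:,0].astype(float)
    uv=(p+.5)/k-.5+[x0,y0]
    w=ray(c,uv,z)[:,:2]
    r=cv2.minAreaRect(w.astype(np.float32)); b=cv2.boxPoints(r)
    e=b[1]-b[0];f=b[2]-b[1]
    L=e if np.linalg.norm(e)>np.linalg.norm(f) else f
    print("centre",np.round(r[0],1),"size",np.round(r[1],1),"long-axis yaw",round(np.arctan2(L[1],L[0])%np.pi,3))
    return r
E
python3 - <<'E'
from m import *; import pickle
d=pickle.load(open("c0.pkl","rb"))
a=d["top"];b=d["scene"]
hs=lambda c,p:cv2.cvtColor(c["color"][p[1]:p[1]+1,p[0]:p[0]+1],cv2.COLOR_RGB2HSV)[0,0]
pa=lambda x,y:(225+x//4,125+y//4); pb=lambda x,y:(155+x//4,180+y//4)
print("top block,card,guide,scrap,handle,blade,ply",*[hs(a,pa(*p)) for p in((140,225),(70,270),(120,130),(450,400),(520,450),(550,330),(30,260))])
print("scene",*[hs(b,pb(*p)) for p in((560,220),(480,200),(600,310),(180,200),(110,120),(92,240),(680,200))])
E
```

```text
top block,card,guide,scrap,handle,blade,ply [ 13 142 149] [ 24  35 229] [ 18  41 168] [ 18  37 104] [ 12 161  73] [105   6 161] [ 20  98 223]
scene [ 13 125 216] [ 23   4 247] [ 17  27 232] [ 11  35 159] [ 10 129 125] [120   2 224] [ 13 127 211]
```

```bash
python3 - <<'E'
from m import *; import pickle
d=pickle.load(open("c0.pkl","rb"))
a=d["top"];b=d["scene"]
print("block");meas(a,(243,165,280,196),lambda h,s,v:(s>88)&(h<17)&(v>90)&(v<190),23);
meas(b,(276,222,312,246),lambda h,s,v:(s>66)&(h<18),23)
print("guide");meas(a,(228,124,295,182),lambda h,s,v:(s<65)&(v>100)&(v<199),15.5);meas(b,(262,238,340,300),lambda h,s,v:(s<62)&(v>200)&(v<240),15.5)
print("card");meas(a,(228,165,295,210),lambda h,s,v:(s<66)&(v>199),13)
meas(b,(262,210,325,248),lambda h,s,v:(s<66)&(v>240),13)
print("handle");meas(a,(342,218,372,256),lambda h,s,v:(s>95)&(v<100)&(h<17),13);meas(b,(172,190,192,224),lambda h,s,v:(s>80)&(v<160)&(h<17),13)
print("blade");meas(a,(352,195,372,220),lambda h,s,v:(s<25)&(v>128),4);meas(b,(168,226,188,252),lambda h,s,v:(s<20)&(v>188),4)
E
```

```text
block
centre [587.5  24. ] size [63.7 50.9] long-axis yaw 1.467
centre [591.4  22.7] size [64.3 52.4] long-axis yaw 1.462
guide
centre [671.  15.] size [160.3 158.9] long-axis yaw 1.458
centre [672.1  15.3] size [163.7 159.6] long-axis yaw 1.459
card
centre [569.3  26.4] size [141.   88.4] long-axis yaw 1.46
centre [566.6  26.2] size [165.8  96.9] long-axis yaw 1.459
handle
centre [ 425.4 -281. ] size [18.7 95.2] long-axis yaw 2.911
centre [ 420.8 -279.9] size [20.4 93.7] long-axis yaw 2.908
blade
centre [ 523.  -304.3] size [29.  56.1] long-axis yaw 2.914
centre [ 522.3 -303.8] size [29.7 57. ] long-axis yaw 2.892
```

Board yaw is about −0.11, with the guide edge near (613, 21) in world x, y. The block centre is near (589, 23.5). Knife origin is near (446, −286) with yaw −0.23. I now travel in an arc towards the knife.

Call:
{"name": "arm_command", "arguments": {"plan": [2.05,-3.5,0,0,0,0.02,1,2.05,-3.5,0,0,0,0.02,1,2.05,-3.5,0,0,0,0.02,1,2.05,-3.5,0,0,0,0.02,1,2.05,-3.5,0,0,0,0.02,1,2.05,-3.5,0,0,0,0.02,1,2.05,-3.5,0,0,0,0.02,1,2.05,-3.5,0,0,0,0.02,1]}}

```text
t: 0.77
eef_pos: [364.7, 198.5, 239.9]
tool_rot: [-0.002, 0.108, 0.994, -0.001]
force: [0.1, -0.2, -0.0]
width: 0.997
```

Call:
{"name": "arm_command", "arguments": {"plan": [2.05,-3.5,0,0,0,0,1,2.05,-3.5,0,0,0,0,1,2.05,-3.5,0,0,0,0,1,0.2,-4.1,0,0,0,0,1,0.2,-4.1,0,0,0,0,1,0.2,-4.1,0,0,0,0,1,0.2,-4.1,0,0,0,0,1,0.2,-4.1,0,0,0,0,1]}}

```text
t: 1.43
eef_pos: [437.2, -118.4, 238.6]
tool_rot: [-0.003, 0.107, 0.994, -0.001]
force: [1.9, 0.7, -0.6]
width: 0.999
```

Call:
{"name": "arm_command", "arguments": {"plan": [0.2,-4,-2,0,0,-0.01,1,0.2,-4,-2,0,0,-0.01,1,0.2,-4,-2,0,0,0,1,0.2,-3,-3,0,0,0,1,0.1,-1.5,-3,0,0,0,1,0,0,-2,0,0,0,1,0,0,0,0,0,0,1,0,0,0,0,0,0,1]}}

```text
t: 2.1
eef_pos: [443.0, -284.9, 100.4]
tool_rot: [-0.001, 0.123, 0.992, -0.002]
force: [-0.2, 0.5, 0.7]
width: 1.001
```

```bash
cat > st.py <<'E'
from h import *
from cell import env
s=env.observe(); r=Rq(s["tool_rot"]).as_matrix()
print("t",round(s["t"],2),"tcp",np.round(s["eef_pos"],2),"jawyaw",round(np.arctan2(r[1,1],r[0,1])-np.pi/2,4),"z",r[:,2].round(4),"F",np.round(s["force"],2),"T",np.round(s["ft_torque"],3),"w",round(s["width"]*92,2))
E
python3 st.py
```

```text
t 2.1 tcp [ 442.95 -284.89  100.44] jawyaw -0.247 z [-0.0021 -0.0036 -1.    ] F [-0.21  0.54  0.67] T [-0.016  0.015  0.   ] w 92.11
```

Call:
{"name": "arm_command", "arguments": {"plan": [0.3,-0.1,-3,0,0,0.016,1,0,0,-3,0,0,0,1,0,0,-1,0,0,0,1,0,0,0,0,0,0,1]}}

```text
t: 2.43
eef_pos: [449.1, -286.1, 34.3]
tool_rot: [0.003, 0.114, 0.994, -0.004]
force: [0.4, 1.1, 0.8]
width: 1.001
```

```bash
python3 st.py; python3 - <<'E'
from h import *
from cell import read_camera
a=read_camera("top");crop(a,320,190,385,260,5,"pics/g1.png")
b=read_camera("scene");crop(b,150,170,230,260,5,"pics/g2.png")
i=[cv2.imread(f"pics/g{k}.png") for k in(1,2)];h=350
cv2.imwrite("pics/g.png",np.hstack([x[:h] for x in i]))
E
```

```text
t 2.43 tcp [ 449.13 -286.07   34.26] jawyaw -0.2278 z [ 0.0046 -0.009  -0.9999] F [0.4  1.08 0.78] T [ 0.019  0.023 -0.038] w 92.1
```

View pics/g.png

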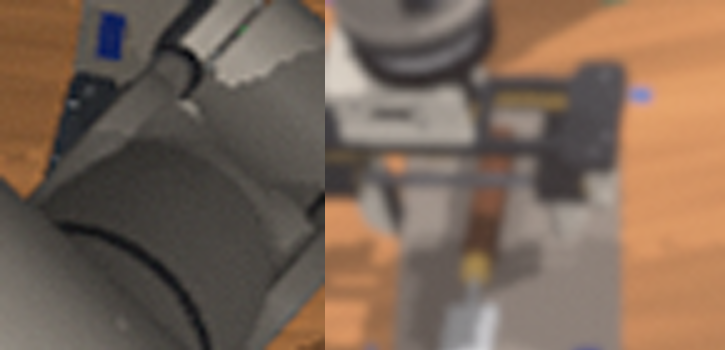

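The handle lies between the open fingers (right half, handle (490,190)), and the top view is hidden by the arm. I lower to the last height and close.

Call:
{"name": "arm_command", "arguments": {"plan": [-0.3,0,-0.8,0,0,0,1,0,0,-0.3,0,0,0,1,0,0,-0.1,0,0,0,1,0,0,0,0,0,0,1]}}

```text
t: 2.87
eef_pos: [449.2, -288.2, 28.4]
tool_rot: [0.008, 0.113, 0.994, -0.008]
force: [0.2, -0.4, 1.1]
width: 1.0
```

```bash
python3 st.py
```

```text
t 2.87 tcp [ 449.16 -288.17   28.44] jawyaw -0.2268 z [ 0.0135 -0.0167 -0.9998] F [ 0.15 -0.39  1.06] T [0.057 0.021 0.004] w 92.0
```

Call:
{"name": "arm_command", "arguments": {"plan": [-0.3,0.2,-0.4,0.017,0.014,0,1,0,0,0,0,0,0,1,-0.2,0.1,-0.2,0,0,0,1,0,0,0,0,0,0,1]}}

```text
t: 3.2
eef_pos: [444.2, -285.4, 23.1]
tool_rot: [-0.0, 0.113, 0.994, 0.0]
force: [0.2, -0.7, 0.1]
width: 1.001
```

```bash
python3 st.py
```

```text
t 3.2 tcp [ 444.22 -285.42   23.09] jawyaw -0.2269 z [-4.e-04  8.e-04 -1.e+00] F [ 0.16 -0.67  0.11] T [0.021 0.02  0.022] w 92.13
```

Call:
{"name": "arm_command", "arguments": {"plan": [0.1,0,-0.1,0,0,0,0,0,0,0,0,0,0,0,0,0,0,0,0,0,0,0,0,0,0,0,0,0,0,0,0,0,0,0,0,0,0,0,0,0,0,0,0,0,0,0,0,0,0,0,0,0,0,0,0,0], "grip_force": 45}}

```text
t: 3.87
eef_pos: [445.3, -285.4, 21.9]
tool_rot: [-0.0, 0.113, 0.994, 0.0]
force: [-0.8, 0.9, -0.4]
width: 0.47
```

```bash
python3 st.py
```

```text
t 3.87 tcp [ 445.28 -285.43   21.9 ] jawyaw -0.227 z [-5.e-04  8.e-04 -1.e+00] F [-0.82  0.92 -0.38] T [ 0.006 -0.004  0.02 ] w 43.21
```

Call:
{"name": "arm_command", "arguments": {"plan": [0,0,0,0,0,0,0,0,0,0,0,0,0,0,0,0,0,0,0,0,0,0,0,0,0,0,0,0,0,0,0,0,0,0,0,0,0,0,0,0,0,0,0,0,0,0,0,0,0]}}

```text
t: 4.45
eef_pos: [445.3, -285.4, 21.9]
tool_rot: [-0.0, 0.113, 0.994, 0.0]
force: [0.4, 0.3, -0.6]
width: 0.194
```

```bash
python3 st.py
```

```text
t 4.45 tcp [ 445.3  -285.4    21.94] jawyaw -0.227 z [-4.e-04  8.e-04 -1.e+00] F [ 0.43  0.33 -0.65] T [0.02  0.018 0.005] w 17.85
```

Call:
{"name": "arm_command", "arguments": {"plan": [0,0,1,0,0,0,0,0,0,2.5,0,0,0,0,0,0,2.5,0,0,0,0,0,1,1,0,0,0,0,0,2.5,0,0,0,0.02,0,0,3.5,0,0,0,0.02,0,0,3.5,0,0,0,0.02,0,0,3.5,0,0,0,0.02,0]}}

```text
t: 5.12
eef_pos: [444.6, -144.8, 97.5]
tool_rot: [0.002, 0.077, 0.997, -0.001]
force: [-0.1, 0.7, -0.9]
width: 0.193
```

Call:
{"name": "arm_command", "arguments": {"plan": [0,3.5,0,0,0,0.02,0,0,3.5,0,0,0,0.02,0,0,3.5,0,0,0,0.01,0,0,3.5,0,0,0,0,0,0,2.5,0,0,0,0,0,0,1,0,0,0,0,0,0,0,0,0,0,0,0,0,0,0,0,0,0,0]}}

```text
t: 5.78
eef_pos: [437.6, 48.8, 99.1]
tool_rot: [0.002, 0.046, 0.999, 0.0]
force: [0.6, 0.2, -0.0]
width: 0.187
```

```bash
python3 st.py
```

```text
t 5.78 tcp [437.59  48.79  99.14] jawyaw -0.0929 z [ 3.6e-03  4.0e-04 -1.0e+00] F [ 0.57  0.17 -0.03] T [ 0.037 -0.012 -0.054] w 17.22
```

Call:
{"name": "arm_command", "arguments": {"plan": [0.1,-0.4,-1.5,0,0.018,-0.008,0,0.1,-0.4,-1.5,0,0.018,-0.008,0,0,0,-1,0,0,0,0,0,0,-0.5,0,0,0,0,0,0,0,0,0,0,0]}}

```text
t: 6.2
eef_pos: [439.9, 37.5, 53.7]
tool_rot: [-0.015, 0.056, 0.998, -0.001]
force: [0.5, -0.9, -1.0]
width: 0.189
```

```bash
python3 st.py; python3 - <<'E'
from h import *; import pickle
from cell import read_camera
a=read_camera("top");crop(a,225,120,305,210,6,"pics/p1.png")
b=read_camera("scene");crop(b,255,170,345,260,6,"pics/p2.png")
pickle.dump({"top":a,"scene":b},open("c1.pkl","wb"))
i=[cv2.imread(f"pics/p{k}.png") for k in(1,2)];h=540
x=np.hstack([x[:h] for x in i]);cv2.imwrite("pics/p.png",cv2.resize(x,None,fx=.78,fy=.78));print(x.shape)
E
```

```text
t 6.2 tcp [439.85  37.49  53.7 ] jawyaw -0.1122 z [-0.0306  0.     -0.9995] F [ 0.51 -0.93 -0.99] T [-0.003  0.002  0.02 ] w 17.41
(540, 1020, 3)
```

View pics/p.png

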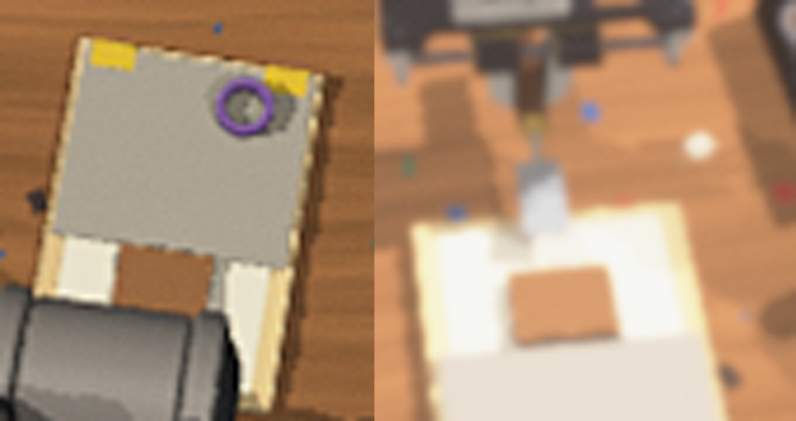

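The scene half shows the blade level and straight in front of the block's lip, with its end at about (545,232) in the composite. The top view is blocked by the wrist. I check the tip against the kinematic prediction in the same camera.

```bash
cat > tip.py <<'E'
from h import *
def tip(s,off=18.9,x=105):
    r=Rq(s["tool_rot"]).as_matrix()
    kx=r[:,0]*np.sign(r[0,0]); return np.array(s["eef_pos"])+off*r[:,2]+x*kx, kx
E
cat >> st.py <<'E'
from tip import tip
P,kx=tip(s); print("tip",P.round(1),"pitch down",round(-np.arcsin(kx[2]),3),"yaw",round(np.arctan2(kx[1],kx[0]),3))
E
python3 st.py; python3 - <<'E'
from m import *; import pickle
from cell import env
from tip import tip
d=pickle.load(open("c1.pkl","rb"));b=d["scene"]
P,kx=tip(env.observe()); print("pred tip px",proj(b,P).round(1),"pred blade centre",(P-27.5*kx).round(1))
meas(b,(280,195,300,224),lambda h,s,v:(abs(h-110)<25)&(v>110)&(s>10),34)
c=(b["color"][205:224:1,292]);print(c.tolist())
meas(b,(276,222,312,246),lambda h,s,v:(s>66)&(h<18),23)
E
```

```text
t 6.3 tcp [440.29  37.7   54.58] jawyaw -0.112 z [-2.920e-02 -1.000e-04 -9.996e-01] F [-0.75 -0.36 -0.33] T [-0.004 -0.022  0.023] w 17.45
tip [544.   26.   32.6] pitch down 0.029 yaw -0.112
pred tip px [[291.9 219.1]] pred blade centre [516.7  29.   33.4]
none
[[151, 140, 135], [151, 146, 145], [165, 162, 162], [186, 183, 184], [199, 197, 199], [208, 206, 208], [216, 214, 216], [222, 221, 223], [225, 224, 225], [225, 224, 225], [226, 225, 226], [225, 225, 226], [226, 225, 226], [227, 225, 225], [232, 228, 224], [240, 236, 227], [245, 241, 232], [246, 243, 234], [246, 243, 235]]
centre [591.2  22.8] size [64.1 52.7] long-axis yaw 1.462
```

Call:
{"name": "arm_command", "arguments": {"plan": [0,0.2,-0.7,0,0,0,0,0,0,-0.6,0,0,0,0,0,0,-0.3,0,0,0,0,0,0,0,0,0,0,0,0,0,0,0,0,0,0]}}

```text
t: 6.72
eef_pos: [441.2, 39.4, 38.7]
tool_rot: [-0.013, 0.056, 0.998, -0.001]
force: [0.8, -0.1, -0.9]
width: 0.193
```

```bash
python3 st.py
```

```text
t 6.72 tcp [441.24  39.4   38.67] jawyaw -0.1126 z [-2.560e-02 -3.000e-04 -9.997e-01] F [ 0.82 -0.13 -0.86] T [-0.003 -0.02  -0.01 ] w 17.8
tip [545.1  27.6  17.1] pitch down 0.025 yaw -0.113
```

Call:
{"name": "arm_command", "arguments": {"plan": [0,0,-0.15,0,0,0,0,0,0,-0.15,0,0,0,0,0,0,0,0,0,0,0,0,0,0,0,0,0,0]}}

```text
t: 7.05
eef_pos: [441.4, 39.6, 35.7]
tool_rot: [-0.012, 0.056, 0.998, -0.001]
force: [0.7, -0.3, -0.2]
width: 0.194
```

```bash
python3 st.py
```

```text
t 7.05 tcp [441.43  39.58  35.68] jawyaw -0.112 z [-2.500e-02 -4.000e-04 -9.997e-01] F [ 0.67 -0.28 -0.22] T [ 0.037 -0.042 -0.023] w 17.84
tip [545.3  27.8  14.2] pitch down 0.025 yaw -0.112
```

Call:
{"name": "arm_command", "arguments": {"plan": [0,0,-0.1,0,0,0,0,0,0,0,0,0,0,0]}}

```text
t: 7.22
eef_pos: [441.5, 39.6, 34.7]
tool_rot: [-0.012, 0.056, 0.998, -0.001]
force: [0.3, -0.8, 0.1]
width: 0.193
```

```bash
python3 st.py
```

```text
t 7.22 tcp [441.54  39.61  34.74] jawyaw -0.112 z [-2.460e-02 -4.000e-04 -9.997e-01] F [ 0.29 -0.83  0.07] T [ 0.002  0.021 -0.007] w 17.72
tip [545.4  27.9  13.3] pitch down 0.024 yaw -0.112
```

Call:
{"name": "arm_command", "arguments": {"plan": [0,0,-0.05,0,0,0,0,0,0,0,0,0,0,0]}}

```text
t: 7.38
eef_pos: [441.7, 39.6, 34.3]
tool_rot: [-0.012, 0.056, 0.998, -0.001]
force: [0.2, 1.4, -0.4]
width: 0.194
```

```bash
python3 st.py
```

```text
t 7.38 tcp [441.66  39.59  34.29] jawyaw -0.112 z [-2.430e-02 -5.000e-04 -9.997e-01] F [ 0.21  1.4  -0.41] T [ 0.032 -0.074  0.043] w 17.81
tip [545.5  27.8  12.9] pitch down 0.024 yaw -0.112
```

Call:
{"name": "arm_command", "arguments": {"plan": [0,0,-0.04,0,0,0,0,0,0,0,0,0,0,0]}}

```text
t: 7.55
eef_pos: [441.7, 39.6, 34.0]
tool_rot: [-0.012, 0.056, 0.998, -0.001]
force: [-1.0, -0.3, 0.6]
width: 0.192
```

```bash
python3 st.py
```

```text
t 7.55 tcp [441.7   39.61  34.  ] jawyaw -0.1119 z [-2.410e-02 -5.000e-04 -9.997e-01] F [-1.01 -0.35  0.59] T [ 0.029 -0.012  0.016] w 17.65
tip [545.6  27.9  12.6] pitch down 0.024 yaw -0.112
```

Call:
{"name": "arm_command", "arguments": {"plan": [0,0,-0.05,0,0,0,0,0,0,0,0,0,0,0]}}

```text
t: 7.72
eef_pos: [441.7, 39.6, 33.7]
tool_rot: [-0.012, 0.056, 0.998, -0.001]
force: [-1.1, 0.3, 0.7]
width: 0.191
```

```bash
python3 st.py
```

```text
t 7.72 tcp [441.75  39.59  33.68] jawyaw -0.112 z [-2.380e-02 -5.000e-04 -9.997e-01] F [-1.13  0.31  0.74] T [ 0.063 -0.015 -0.005] w 17.56
tip [545.6  27.8  12.3] pitch down 0.024 yaw -0.112
```

Call:
{"name": "arm_command", "arguments": {"plan": [0,0,-0.05,0,0,0,0,0,0,0,0,0,0,0]}}

```text
t: 7.88
eef_pos: [441.8, 39.6, 33.4]
tool_rot: [-0.012, 0.056, 0.998, -0.001]
force: [-1.8, 0.1, 1.9]
width: 0.192
```

```bash
python3 st.py
```

```text
t 7.88 tcp [441.77  39.59  33.36] jawyaw -0.112 z [-2.340e-02 -5.000e-04 -9.997e-01] F [-1.78  0.09  1.87] T [ 0.047 -0.078 -0.024] w 17.65
tip [545.6  27.8  12. ] pitch down 0.023 yaw -0.112
```

Call:
{"name": "arm_command", "arguments": {"plan": [0.4,-0.04,0.04,0,0,0,0,0.4,-0.04,0.02,0,0,0,0,0.4,-0.04,0,0,0,0,0,0.2,-0.02,0,0,0,0,0,0,0,0,0,0,0,0]}}

```text
t: 8.3
eef_pos: [457.7, 38.0, 34.0]
tool_rot: [-0.011, 0.056, 0.998, -0.001]
force: [-0.5, -0.1, 0.3]
width: 0.19
```

```bash
python3 st.py
```

```text
t 8.3 tcp [457.69  38.01  34.02] jawyaw -0.112 z [-2.280e-02 -6.000e-04 -9.997e-01] F [-0.49 -0.12  0.28] T [ 0.059 -0.032  0.023] w 17.44
tip [561.6  26.3  12.8] pitch down 0.023 yaw -0.112
```

Call:
{"name": "arm_command", "arguments": {"plan": [0.2,-0.02,0,0,0,0,0,0.2,-0.02,0,0,0,0,0,0.1,-0.01,0,0,0,0,0,0,0,0,0,0,0,0]}}

```text
t: 8.63
eef_pos: [463.2, 37.4, 33.8]
tool_rot: [-0.012, 0.056, 0.998, -0.001]
force: [-0.4, 0.4, 0.4]
width: 0.195
```

```bash
python3 st.py
```

```text
t 8.63 tcp [463.23  37.42  33.78] jawyaw -0.112 z [-2.340e-02 -5.000e-04 -9.997e-01] F [-0.38  0.4   0.38] T [ 0.061 -0.108  0.014] w 17.97
tip [567.1  25.7  12.5] pitch down 0.023 yaw -0.112
```

Call:
{"name": "arm_command", "arguments": {"plan": [0.2,-0.02,0,0,0,0,0,0.1,-0.01,0,0,0,0,0,0,0,0,0,0,0,0]}}

```text
t: 8.88
eef_pos: [466.3, 37.1, 33.8]
tool_rot: [-0.012, 0.056, 0.998, -0.001]
force: [-0.9, 0.7, 1.0]
width: 0.187
```

```bash
python3 st.py;python3 - <<'E'
from h import *
from cell import read_camera
b=read_camera("scene");crop(b,260,190,340,260,8,"pics/s1.png")
E
```

```text
t 8.88 tcp [466.34  37.13  33.83] jawyaw -0.112 z [-2.360e-02 -5.000e-04 -9.997e-01] F [-0.85  0.73  1.01] T [ 0.036 -0.037 -0.01 ] w 17.16
tip [570.2  25.4  12.5] pitch down 0.023 yaw -0.112
```

View pics/s1.png

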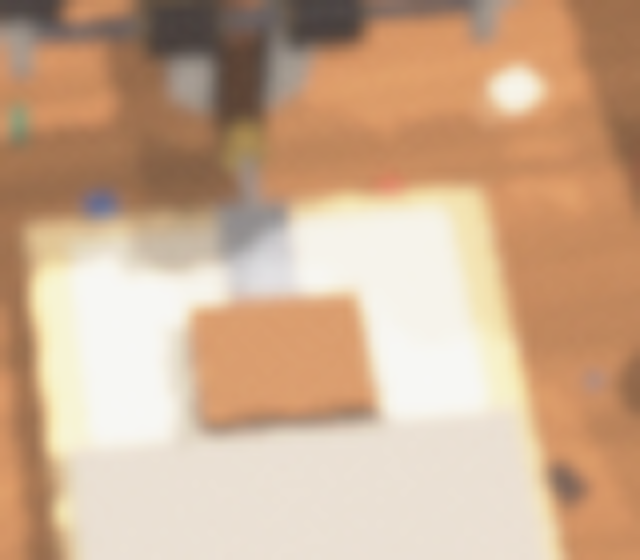

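Blade seen entering under the block's lip at (262,295), centred on the block. The block is unmoved against the guide at (300,415). I go 2 mm deeper, then plan the levering arc.

Call:
{"name": "arm_command", "arguments": {"plan": [0.1,-0.01,0.01,0,0,0,0,0.1,-0.01,0,0,0,0,0,0,0,0,0,0,0,0]}}

```text
t: 9.18
eef_pos: [467.5, 37.0, 33.8]
tool_rot: [-0.013, 0.056, 0.998, -0.001]
force: [-1.0, 0.6, 1.5]
width: 0.192
```

```bash
cat > lev.py <<'E'
import sys
from h import *
from cell import env
from tip import tip
# lever arc: block angle th, knife nose-down ph (deg); u = board x
yaw=-0.11; u=np.array([np.cos(yaw),np.sin(yaw),0]); z=np.array([0,0,1.]); y=np.cross(z,u)
H=np.array([614.5,20.7,13.]); RHO=42.7; OFF=18.5
def pose(th,ph,dx=0,dz=0):
    t,p=np.radians([th,ph]); 
    C=H+u*(-RHO*np.cos(t)+2.5*np.sin(t)+dx)+z*(RHO*np.sin(t)+2.5*np.cos(t)+dz)
    kx=np.cos(p)*u-np.sin(p)*z; kz=np.sin(p)*u+np.cos(p)*z
    return C-1.6*kz-105*kx+OFF*kz, Rq([1,0,0,0]).from_matrix(np.c_[kx,y,kz])
def now():
    s=env.observe(); r=Rq(s["tool_rot"]).as_matrix(); kx=r[:,0]*np.sign(r[0,0]); kz=-r[:,2]
    return np.array(s["eef_pos"]), R.from_matrix(np.c_[kx,np.cross(kz,kx),kz]),s
def state():
    p,r,s=now(); m=r.as_matrix(); tp=p-OFF*m[:,2]+105*m[:,0]; C=tp+1.6*m[:,2]; d=C-H
    print("t",round(s["t"],2),"tcp",p.round(1),"C rel H along u,y,z",[round(float(d@v),1) for v in(u,y,z)],"rho",round(float(np.hypot(d@u,d@z)),1),"pitch",round(np.degrees(-np.arcsin(m[2,0])),1),"yaw",round(np.arctan2(m[1,0],m[0,0]),3),"F",np.round(s["force"],1),"T",np.round(s["ft_torque"],2),"q",np.round(s["q"],2),"w",round(s["width"]*92,1))
    return p,r
def rows(seq):
    p,r=state()
    for a in seq:
        P,Q=pose(*a); w=(Q*r.inv()).as_rotvec()
        print(a,(np.round((P-p)/10,2)).tolist(),np.round(w,3).tolist()); p,r=P,Q
if __name__=="__main__": rows(eval(sys.argv[1]))
E
python3 lev.py "[(t,f) for t,f in zip((0,3,6,9,12,15,18,21,24),(1.5,2,2.5,3,4,5,6,7,8))]"
```

```text
t 9.18 tcp [467.5  37.   33.8] C rel H along u,y,z [-43.3, -0.2, 1.3] rho 43.3 pitch 1.5 yaw -0.112 F [-1.   0.6  1.5] T [ 0.03 -0.17 -0.06] q [-0.08  0.55  1.9  -0.    0.72 -1.54] w 17.7
(0, 1.5) [0.06, -0.02, 0.13] [0.003, 0.0, 0.002]
(3, 2) [0.04, -0.0, 0.31] [0.001, 0.009, 0.0]
(6, 2.5) [0.05, -0.01, 0.31] [0.001, 0.009, -0.0]
(9, 3) [0.06, -0.01, 0.31] [0.001, 0.009, -0.0]
(12, 4) [0.09, -0.01, 0.4] [0.002, 0.017, 0.0]
(15, 5) [0.11, -0.01, 0.39] [0.002, 0.017, 0.0]
(18, 6) [0.12, -0.01, 0.39] [0.002, 0.017, -0.0]
(21, 7) [0.14, -0.02, 0.39] [0.002, 0.017, 0.0]
(24, 8) [0.15, -0.02, 0.38] [0.002, 0.017, -0.0]
```

Call:
{"name": "arm_command", "arguments": {"plan": [0.02,0,0.12,0,0,0,0,0.02,0,0.15,0,0.004,0,0,0.02,0,0.15,0,0.004,0,0,0.02,0,0.15,0,0.004,0,0,0.02,0,0.15,0,0.004,0,0,0,0,0,0,0,0,0]}}

```text
t: 9.68
eef_pos: [468.1, 37.0, 41.1]
tool_rot: [-0.022, 0.056, 0.998, -0.001]
force: [-0.2, -0.5, -1.2]
width: 0.193
```

```bash
python3 lev.py "[(t,f) for t,f in zip((9,12,15,18,21,24,27,30),(3,4,5,6,7,8,9,10))]"
```

```text
t 9.68 tcp [468.1  37.   41.1] C rel H along u,y,z [-43.1, -0.2, 6.6] rho 43.6 pitch 2.6 yaw -0.112 F [-0.2 -0.5 -1.2] T [0.03 0.13 0.05] q [-0.08  0.54  1.88 -0.01  0.77 -1.54] w 17.7
(9, 3) [0.15, -0.03, 0.34] [0.006, 0.007, 0.002]
(12, 4) [0.09, -0.01, 0.4] [0.002, 0.017, 0.0]
(15, 5) [0.11, -0.01, 0.39] [0.002, 0.017, 0.0]
(18, 6) [0.12, -0.01, 0.39] [0.002, 0.017, -0.0]
(21, 7) [0.14, -0.02, 0.39] [0.002, 0.017, 0.0]
(24, 8) [0.15, -0.02, 0.38] [0.002, 0.017, -0.0]
(27, 9) [0.16, -0.02, 0.37] [0.002, 0.017, -0.0]
(30, 10) [0.18, -0.02, 0.37] [0.002, 0.017, 0.0]
```

The force and torque now show the block's weight resting on the blade. I continue along the arc.

Call:
{"name": "arm_command", "arguments": {"plan": [0.09,-0.01,0.34,0.004,0.009,0,0,0.09,-0.01,0.38,0.002,0.015,0,0,0.1,-0.01,0.38,0.002,0.015,0,0,0.11,-0.01,0.38,0.002,0.015,0,0,0.13,-0.01,0.38,0.002,0.015,0,0,0,0,0,0,0,0,0]}}

```text
t: 10.18
eef_pos: [473.0, 36.5, 61.4]
tool_rot: [-0.061, 0.056, 0.997, 0.003]
force: [-1.5, -0.3, -0.8]
width: 0.193
```

```bash
python3 lev.py "[(t,f) for t,f in zip((24,27,30,33,36,39,42,45),(8,9,10,11,12,13,14,15))]"; python3 - <<'E'
from h import *
from cell import read_camera
b=read_camera("scene");crop(b,260,190,340,260,8,"pics/s2.png")
E
```

```text
t 10.18 tcp [473.   36.5  61.4] C rel H along u,y,z [-40.2, -0.0, 18.9] rho 44.4 pitch 7.0 yaw -0.112 F [-1.5 -0.3 -0.8] T [ 0.03  0.28 -0.04] q [-0.09  0.54  1.79  0.    0.93 -1.55] w 17.7
(24, 8) [0.27, -0.05, 0.26] [0.002, 0.018, 0.002]
(27, 9) [0.16, -0.02, 0.37] [0.002, 0.017, -0.0]
(30, 10) [0.18, -0.02, 0.37] [0.002, 0.017, 0.0]
(33, 11) [0.19, -0.02, 0.36] [0.002, 0.017, -0.0]
(36, 12) [0.2, -0.02, 0.35] [0.002, 0.017, 0.0]
(39, 13) [0.21, -0.02, 0.34] [0.002, 0.017, -0.0]
(42, 14) [0.23, -0.02, 0.33] [0.002, 0.017, -0.0]
(45, 15) [0.24, -0.03, 0.32] [0.002, 0.017, 0.0]
```

View pics/s2.png

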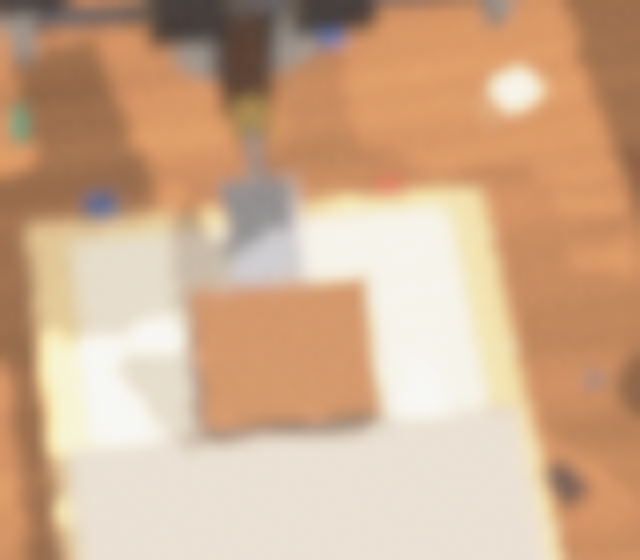

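The block tilts up about its far edge, which stays at the guide (300,425), with the blade under the lip at (265,275). I continue to about 45°.

Call:
{"name": "arm_command", "arguments": {"plan": [0.22,-0.04,0.26,0.002,0.018,0,0,0.18,-0.02,0.35,0.002,0.017,0,0,0.19,-0.02,0.35,0.002,0.017,0,0,0.2,-0.02,0.34,0.002,0.017,0,0,0.21,-0.02,0.33,0.002,0.017,0,0,0.22,-0.02,0.32,0.002,0.017,0,0,0.23,-0.02,0.31,0.002,0.017,0,0,0,0,0,0,0,0,0]}}

```text
t: 10.9
eef_pos: [482.4, 35.5, 83.1]
tool_rot: [-0.127, 0.055, 0.99, 0.007]
force: [-1.7, -0.0, 1.3]
width: 0.194
```

```bash
python3 lev.py "[(t,f) for t,f in zip((48,51,54,57,60,63,66,69),(15,16,17,18,19,20,21,22))]"
```

```text
t 10.9 tcp [482.4  35.5  83.1] C rel H along u,y,z [-35.6, 0.2, 27.1] rho 44.8 pitch 14.7 yaw -0.111 F [-1.7 -0.   1.3] T [ 0.02  0.27 -0.02] q [-0.09  0.59  1.64  0.01  1.17 -1.55] w 17.9
(48, 15) [0.91, -0.12, 0.68] [-0.0, 0.006, 0.001]
(51, 16) [0.25, -0.03, 0.3] [0.002, 0.017, -0.0]
(54, 17) [0.26, -0.03, 0.29] [0.002, 0.017, 0.0]
(57, 18) [0.27, -0.03, 0.28] [0.002, 0.017, -0.0]
(60, 19) [0.28, -0.03, 0.27] [0.002, 0.017, -0.0]
(63, 20) [0.29, -0.03, 0.26] [0.002, 0.017, 0.0]
(66, 21) [0.3, -0.03, 0.25] [0.002, 0.017, -0.0]
(69, 22) [0.3, -0.03, 0.23] [0.002, 0.017, -0.0]
```

```bash
sed -i 's/RHO=42.7/RHO=43.5/' lev.py; python3 lev.py "[(t,f) for t,f in zip((37,40.5,44,47.5,51,54.5,58,61.5),(15,15.5,16,16.5,17,17.5,18,18.5))]"
```

```text
t 10.9 tcp [482.4  35.5  83.1] C rel H along u,y,z [-35.6, 0.2, 27.1] rho 44.8 pitch 14.7 yaw -0.111 F [-1.7 -0.   1.3] T [ 0.02  0.27 -0.02] q [-0.09  0.59  1.64  0.01  1.17 -1.55] w 17.9
(37, 15) [0.26, -0.05, 0.16] [-0.0, 0.006, 0.001]
(40.5, 15.5) [0.22, -0.02, 0.28] [0.001, 0.009, -0.0]
(44, 16) [0.23, -0.03, 0.27] [0.001, 0.009, 0.0]
(47.5, 16.5) [0.24, -0.03, 0.26] [0.001, 0.009, 0.0]
(51, 17) [0.25, -0.03, 0.25] [0.001, 0.009, 0.0]
(54.5, 17.5) [0.26, -0.03, 0.23] [0.001, 0.009, -0.0]
(58, 18) [0.27, -0.03, 0.22] [0.001, 0.009, -0.0]
(61.5, 18.5) [0.28, -0.03, 0.2] [0.001, 0.009, -0.0]
```

Call:
{"name": "arm_command", "arguments": {"plan": [0.26,-0.04,0.18,0,0.006,0,0,0.24,-0.02,0.28,0.001,0.009,0,0,0.25,-0.03,0.28,0.001,0.009,0,0,0.26,-0.03,0.27,0.001,0.009,0,0,0.27,-0.03,0.26,0.001,0.009,0,0,0.28,-0.03,0.24,0.001,0.009,0,0,0,0,0,0,0,0,0]}}

```text
t: 11.48
eef_pos: [497.4, 33.8, 99.6]
tool_rot: [-0.156, 0.055, 0.986, 0.009]
force: [-2.5, -0.5, 3.2]
width: 0.191
```

```bash
python3 lev.py "[(t,f) for t,f in zip((54.5,58,61.5,65,68.5,72,75.5,79),(17.5,18,18.5,19,19.5,20,20.5,21))]"; python3 - <<'E'
from h import *
from cell import read_camera
b=read_camera("scene");crop(b,260,190,340,260,8,"pics/s3.png")
E
```

```text
t 11.48 tcp [497.4  33.8  99.6] C rel H along u,y,z [-23.2, 0.1, 38.2] rho 44.7 pitch 17.9 yaw -0.111 F [-2.5 -0.5  3.2] T [-0.02  0.13 -0.01] q [-0.09  0.62  1.54  0.01  1.3  -1.55] w 17.6
(54.5, 17.5) [-0.05, -0.02, -0.21] [-0.001, -0.008, 0.001]
(58, 18) [0.27, -0.03, 0.22] [0.001, 0.009, -0.0]
(61.5, 18.5) [0.28, -0.03, 0.2] [0.001, 0.009, -0.0]
(65, 19) [0.29, -0.03, 0.19] [0.001, 0.009, -0.0]
(68.5, 19.5) [0.29, -0.03, 0.17] [0.001, 0.009, 0.0]
(72, 20) [0.3, -0.03, 0.16] [0.001, 0.009, 0.0]
(75.5, 20.5) [0.3, -0.03, 0.14] [0.001, 0.009, -0.0]
(79, 21) [0.31, -0.03, 0.12] [0.001, 0.009, 0.0]
```

View pics/s3.png

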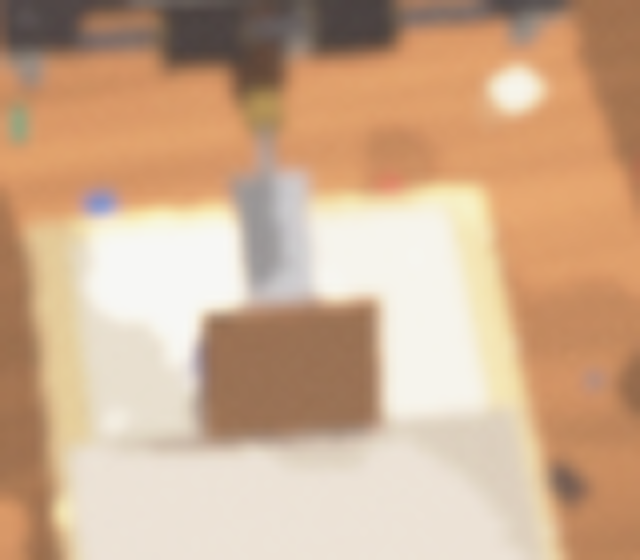

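At about 55°, the tilted block (290,370) has its far edge still at the guide. The force is 4 N along the lino edge, so the tip is seated in the corner and I ease the arc outward.

```bash
sed -i 's/RHO=43.5/RHO=42.7/; s/dx=0,dz=0/dx=-2.5,dz=3/' lev.py; python3 lev.py "[(t,f) for t,f in zip((57,60,63,66,69,72,75,78),(18,18.5,19,19.5,20,20.5,21,21.5))]"
```

```text
t 11.53 tcp [497.1  33.9  99.4] C rel H along u,y,z [-23.5, 0.2, 38.0] rho 44.7 pitch 17.9 yaw -0.111 F [-2.3 -0.5  3.2] T [0.03 0.15 0.01] q [-0.09  0.62  1.54  0.01  1.3  -1.55] w 17.5
(57, 18) [-0.02, -0.02, 0.22] [0.0, 0.001, 0.001]
(60, 18.5) [0.24, -0.03, 0.19] [0.001, 0.009, -0.0]
(63, 19) [0.24, -0.03, 0.18] [0.001, 0.009, -0.0]
(66, 19.5) [0.25, -0.03, 0.17] [0.001, 0.009, 0.0]
(69, 20) [0.25, -0.03, 0.15] [0.001, 0.009, 0.0]
(72, 20.5) [0.26, -0.03, 0.14] [0.001, 0.009, -0.0]
(75, 21) [0.26, -0.03, 0.13] [0.001, 0.009, 0.0]
(78, 21.5) [0.27, -0.03, 0.12] [0.001, 0.009, 0.0]
```

Call:
{"name": "arm_command", "arguments": {"plan": [-0.03,0,0.2,0,0,0,0,0.1,-0.01,0.12,0,0.004,0,0,0.24,-0.03,0.19,0.001,0.008,0,0]}}

```text
t: 11.78
eef_pos: [500.7, 33.5, 104.2]
tool_rot: [-0.161, 0.055, 0.985, 0.009]
force: [-0.3, -0.1, -0.3]
width: 0.19
```

```bash
python3 lev.py "[(t,f) for t,f in zip((63,66,69,72,75,78,81),(19,19.5,20,20.5,21,21.5,22))]"
```

```text
t 11.78 tcp [500.7  33.5 104.2] C rel H along u,y,z [-20.3, 0.2, 41.7] rho 46.4 pitch 18.6 yaw -0.111 F [-0.3 -0.1 -0.3] T [ 0.04 -0.19  0.08] q [-0.09  0.63  1.51  0.01  1.33 -1.55] w 17.4
(63, 19) [0.1, -0.04, 0.12] [0.001, 0.008, 0.001]
(66, 19.5) [0.25, -0.03, 0.17] [0.001, 0.009, 0.0]
(69, 20) [0.25, -0.03, 0.15] [0.001, 0.009, 0.0]
(72, 20.5) [0.26, -0.03, 0.14] [0.001, 0.009, -0.0]
(75, 21) [0.26, -0.03, 0.13] [0.001, 0.009, 0.0]
(78, 21.5) [0.27, -0.03, 0.12] [0.001, 0.009, 0.0]
(81, 22) [0.27, -0.03, 0.11] [0.001, 0.009, -0.0]
```

Call:
{"name": "arm_command", "arguments": {"plan": [0.2,-0.03,0.16,0.001,0.008,0,0,0.25,-0.03,0.17,0.001,0.009,0,0,0.25,-0.03,0.16,0.001,0.009,0,0,0.25,-0.03,0.15,0.001,0.009,0,0]}}

```text
t: 12.12
eef_pos: [511.9, 32.2, 110.9]
tool_rot: [-0.179, 0.054, 0.982, 0.01]
force: [0.7, 0.4, -0.9]
width: 0.193
```

```bash
python3 lev.py "[(t,f) for t,f in zip((75,78,81,84,87,90,93,96),(20.5,21,21.5,22,23,24,25,26))]"; python3 - <<'E'
from h import *
from cell import read_camera
b=read_camera("scene");crop(b,260,190,340,260,8,"pics/s4.png")
E
```

```text
t 12.12 tcp [511.9  32.2 110.9] C rel H along u,y,z [-11.0, 0.1, 45.0] rho 46.3 pitch 20.7 yaw -0.11 F [ 0.7  0.4 -0.9] T [ 0.   -0.24  0.04] q [-0.09  0.66  1.44  0.01  1.4  -1.55] w 17.7
(75, 20.5) [-0.04, -0.01, -0.04] [-0.001, -0.003, 0.001]
(78, 21) [0.27, -0.03, 0.12] [0.001, 0.009, 0.0]
(81, 21.5) [0.27, -0.03, 0.11] [0.001, 0.009, 0.0]
(84, 22) [0.27, -0.03, 0.1] [0.001, 0.009, -0.0]
(87, 23) [0.32, -0.04, 0.16] [0.002, 0.017, 0.0]
(90, 24) [0.32, -0.04, 0.15] [0.002, 0.017, -0.0]
(93, 25) [0.32, -0.04, 0.14] [0.002, 0.017, 0.0]
(96, 26) [0.33, -0.04, 0.12] [0.002, 0.017, -0.0]
```

View pics/s4.png

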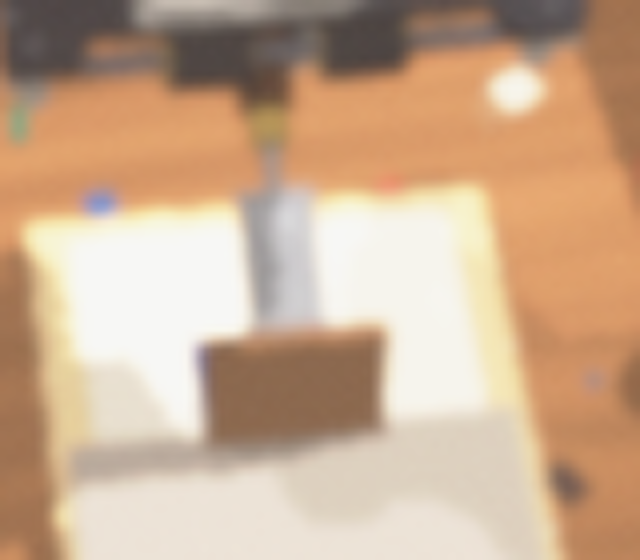

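At about 75–80°, the back of the block faces the camera at (295,390), and the blade is behind the lip at (290,325). Now I push gently forward at constant height.

Call:
{"name": "arm_command", "arguments": {"plan": [0.27,-0.03,0.04,0,0.002,0,0,0.27,-0.03,0.03,0,0.002,0,0,0.27,-0.03,0.02,0,0.002,0,0,0.27,-0.03,0.02,0,0.002,0,0]}}

```text
t: 12.5
eef_pos: [524.5, 30.7, 111.9]
tool_rot: [-0.183, 0.054, 0.981, 0.01]
force: [0.1, 0.2, 0.1]
width: 0.2
```

```bash
python3 lev.py "[]"; python3 - <<'E'
from h import *
from cell import read_camera
from m import meas
b=read_camera("scene");crop(b,260,190,340,260,8,"pics/s5.png")
E
```

```text
t 12.5 tcp [524.5  30.7 111.9] C rel H along u,y,z [1.3, -0.0, 45.2] rho 45.3 pitch 21.2 yaw -0.111 F [0.1 0.2 0.1] T [-0.03 -0.24  0.01] q [-0.09  0.68  1.39  0.01  1.44 -1.55] w 18.4
```

Call:
{"name": "arm_command", "arguments": {"plan": [0.22,-0.02,0.01,0,0,0,0,0.22,-0.02,0.01,0,0,0,0,0.22,-0.02,0.01,0,0,0,0,0.22,-0.02,0.01,0,0,0,0,0.22,-0.02,0,0,0,0,0]}}

```text
t: 12.97
eef_pos: [536.8, 29.6, 112.3]
tool_rot: [-0.183, 0.055, 0.981, 0.01]
force: [0.1, -0.1, -0.6]
width: 0.192
```

```bash
cat > chk.py <<'E'
from h import *
from cell import read_camera
import sys
b=read_camera("scene");crop(b,255,190,355,300,5,"pics/%s.png"%sys.argv[1])
# height of everything over the guide/card, along the block's axis, off the depth picture
K=np.array(b["mtx"]);v,w=np.mgrid[200:300,260:345]
d=b["depth"][200:300,260:345]
P=(np.stack([(w-K[0,2])/K[0,0],(v-K[1,2])/K[1,1],np.ones_like(w)],-1)*d[...,None])@camR(b).T+b["eye"]
y=-0.11;u=np.array([np.cos(y),np.sin(y)]);q=P[...,:2]-[614.5,20.7];X=q@u;Y=q@[-u[1],u[0]]
for side,(lo,hi) in {"left":(18,30),"right":(-30,-18)}.items():
    m=(Y>lo)&(Y<hi)&(d>0)
    print(side,[(int(x),round(float(np.median(P[...,2][m&(abs(X-x)<2.5)])),0)) if (m&(abs(X-x)<2.5)).any() else None for x in range(-30,85,5)])
E
python3 lev.py "[]"; python3 chk.py s6
```

```text
t 12.97 tcp [536.8  29.6 112.3] C rel H along u,y,z [13.6, 0.2, 45.6] rho 47.6 pitch 21.2 yaw -0.111 F [ 0.1 -0.1 -0.6] T [ 0.05 -0.3   0.03] q [-0.09  0.7   1.35  0.01  1.46 -1.55] w 17.7
left [(-30, 14.0), (-25, 167.0), (-20, 164.0), (-15, 13.0), (-10, 11.0), (-5, 12.0), (0, 14.0), (5, 19.0), (10, 24.0), (15, 23.0), (20, 24.0), (25, 24.0), (30, 24.0), (35, 25.0), (40, 24.0), (45, 25.0), (50, 23.0), (55, 19.0), (60, 15.0), (65, 14.0), (70, 13.0), (75, 14.0), (80, 15.0)]
right [(-30, 91.0), (-25, 167.0), (-20, 166.0), (-15, 14.0), (-10, 12.0), (-5, 13.0), (0, 12.0), None, (10, 23.0), (15, 24.0), (20, 24.0), (25, 24.0), (30, 25.0), (35, 25.0), (40, 25.0), (45, 24.0), (50, 23.0), (55, 21.0), (60, 16.0), (65, 14.0), (70, 13.0), (75, 14.0), (80, 14.0)]
```

View pics/s6.png

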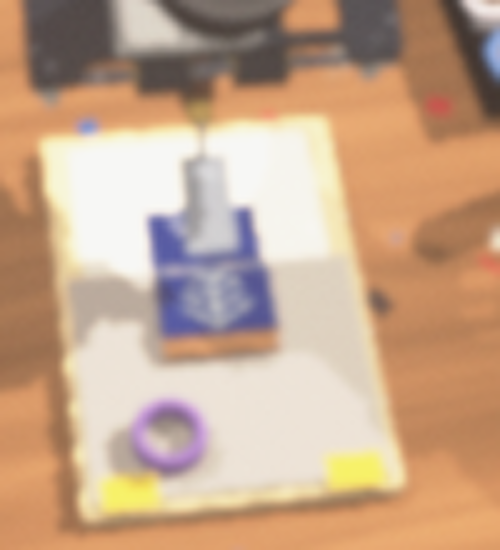

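Call:
{"name": "arm_command", "arguments": {"plan": [-0.5,0.05,0.6,0,0,0,0,-2,0.2,0.8,-0.008,-0.06,0,0,-2.5,0,0.3,-0.008,-0.075,0,0,-2.5,-1,0,-0.008,-0.075,0,0,-1.5,-2,0,-0.008,-0.075,0,0,-0.5,-3,0,-0.008,-0.06,0,0,0,-3.5,0,0,0,-0.02,0,0,-3.5,0,0,0,-0.02,0]}}

```text
t: 13.68
eef_pos: [433.5, -94.5, 129.6]
tool_rot: [-0.004, 0.071, 0.997, -0.001]
force: [0.5, 0.9, -1.1]
width: 0.192
```

```bash
python3 st.py
```

```text
t 13.68 tcp [433.51 -94.46 129.63] jawyaw -0.1422 z [-7.9e-03 -5.0e-04 -1.0e+00] F [ 0.49  0.88 -1.09] T [ 0.042 -0.033 -0.035] w 17.68
tip [ 537.3 -109.4  109.9] pitch down 0.008 yaw -0.142
```

The block (215,280) now lies flat on the guide with its blue inked face up, and the tape (170,435) is undisturbed. I carry the knife back to its old place.

Call:
{"name": "arm_command", "arguments": {"plan": [0.2,-3.5,-0.5,0,-0.004,-0.02,0,0.2,-3.5,-1,0,-0.004,-0.02,0,0.2,-3.5,-1,0,0,-0.02,0,0.2,-3.5,-1,0,0,-0.02,0,0.2,-2.5,-1,0,0,0,0,0.1,-1,-1,0,0,0,0,0,0,0,0,0,0,0,0,0,0,0,0,0,0]}}

```text
t: 14.35
eef_pos: [440.3, -282.1, 78.0]
tool_rot: [0.004, 0.116, 0.993, -0.002]
force: [0.3, 0.4, -0.8]
width: 0.193
```

```bash
python3 st.py
```

```text
t 14.35 tcp [ 440.29 -282.08   78.01] jawyaw -0.2334 z [ 0.0068 -0.0053 -1.    ] F [ 0.28  0.44 -0.84] T [ 0.045 -0.003 -0.023] w 17.77
tip [ 542.6 -306.5   59.9] pitch down -0.008 yaw -0.233
```

Call:
{"name": "arm_command", "arguments": {"plan": [0.2,-0.1,-1.8,0.005,0.007,0.006,0,0.1,-0.1,-1.6,0,0,0,0,0.1,0,-0.9,0,0,0,0,0,0,-0.3,0,0,0,0,0,0,0,0,0,0,0,0,0,0,0,0,0,0]}}

```text
t: 14.85
eef_pos: [445.2, -276.3, 34.4]
tool_rot: [0.0, 0.11, 0.994, 0.0]
force: [0.5, 0.7, -0.3]
width: 0.189
```

```bash
python3 st.py
```

```text
t 14.85 tcp [ 445.19 -276.31   34.41] jawyaw -0.2202 z [ 1.e-04  8.e-04 -1.e+00] F [ 0.45  0.66 -0.26] T [0.003 0.042 0.032] w 17.42
tip [ 547.7 -299.2   15.5] pitch down 0.0 yaw -0.22
```

Call:
{"name": "arm_command", "arguments": {"plan": [0,-0.3,-0.4,0,0,-0.003,0,0,-0.3,-0.3,0,0,-0.003,0,0,-0.2,-0.2,0,0,0,0,0,0,-0.1,0,0,0,0,0,0,0,0,0,0,0]}}

```text
t: 15.27
eef_pos: [446.4, -285.2, 26.1]
tool_rot: [0.002, 0.113, 0.994, -0.001]
force: [0.1, 0.3, -1.5]
width: 0.189
```

```bash
python3 st.py
```

```text
t 15.27 tcp [ 446.41 -285.15   26.11] jawyaw -0.2257 z [ 0.0033 -0.0019 -1.    ] F [ 0.09  0.33 -1.53] T [ 0.039 -0.012 -0.013] w 17.41
tip [ 548.8 -308.7    7.6] pitch down -0.004 yaw -0.226
```

Call:
{"name": "arm_command", "arguments": {"plan": [0,0,-0.2,0.002,0.003,0,0,0,0,-0.1,0,0,0,0,0,0,0,0,0,0,0]}}

```text
t: 15.52
eef_pos: [446.3, -285.5, 22.9]
tool_rot: [0.0, 0.113, 0.994, 0.0]
force: [-0.3, 0.9, -1.1]
width: 0.193
```

```bash
python3 st.py
```

```text
t 15.52 tcp [ 446.33 -285.55   22.94] jawyaw -0.2264 z [ 2.e-04  2.e-04 -1.e+00] F [-0.34  0.86 -1.13] T [ 0.029 -0.02   0.031] w 17.73
tip [ 548.7 -309.1    4.1] pitch down -0.0 yaw -0.226
```

Call:
{"name": "arm_command", "arguments": {"plan": [0,0,-0.08,0,0,0,0,0,0,0,0,0,0,0]}}

```text
t: 15.68
eef_pos: [446.3, -285.6, 22.0]
tool_rot: [0.0, 0.113, 0.994, 0.0]
force: [0.2, -0.3, -0.3]
width: 0.192
```

```bash
python3 st.py
```

```text
t 15.68 tcp [ 446.3  -285.55   22.01] jawyaw -0.2264 z [ 1.e-04  2.e-04 -1.e+00] F [ 0.17 -0.34 -0.3 ] T [ 0.002 -0.027  0.044] w 17.62
tip [ 548.6 -309.1    3.1] pitch down -0.0 yaw -0.226
```

Call:
{"name": "arm_command", "arguments": {"plan": [0,0,-0.03,0,0,0,0.6,0,0,0,0,0,0,0.6,0,0,0,0,0,0,0.6,0,0,0,0,0,0,0.6,0,0,0,0,0,0,0.6,0,0,0,0,0,0,0.6,0,0,0,0,0,0,0.6,0,0,0,0,0,0,0.6]}}

```text
t: 16.35
eef_pos: [446.7, -285.7, 22.2]
tool_rot: [0.001, 0.113, 0.994, -0.0]
force: [-0.6, -0.3, -0.4]
width: 0.601
```

```bash
python3 st.py
```

```text
t 16.35 tcp [ 446.72 -285.73   22.24] jawyaw -0.2263 z [ 1.2e-03 -6.0e-04 -1.0e+00] F [-0.58 -0.3  -0.39] T [-0.013  0.001  0.001] w 55.32
tip [ 549.1 -309.3    3.5] pitch down -0.001 yaw -0.226
```

Released with the fingers wide open. I lift straight up, then move back so the cameras can see.

Call:
{"name": "arm_command", "arguments": {"plan": [0,0,1,0,0,0,0.6,0,0,2.5,0,0,0,0.6,0,0,3.5,0,0,0,0.6,0,0,4,0,0,0,0.6,0,0,4,0,0,0,0.6,0,0,3,0,0,0,0.6,0,-3,0,0,0,0,0.6,0,-3,0,0,0,0,0.6]}}

```text
t: 17.02
eef_pos: [444.1, -339.8, 216.1]
tool_rot: [-0.001, 0.11, 0.994, 0.001]
force: [0.2, 0.2, -0.3]
width: 0.602
```

Call:
{"name": "arm_command", "arguments": {"plan": [-0.7,-4,0,0,0,0,0.6,-1,-4,0,0,0,0,0.6,-1,-4,0,0,0,0,0.6,-1,-3,0,0,0,0,0.6,-0.5,-2,0,0,0,0,0.6,0,0,0,0,0,0,0.6,0,0,0,0,0,0,0.6,0,0,0,0,0,0,0.6]}}

```text
t: 17.68
eef_pos: [397.8, -520.7, 225.0]
tool_rot: [0.003, 0.111, 0.994, -0.003]
force: [0.2, 0.6, -0.0]
width: 0.598
```

```bash
python3 st.py; python3 chk.py f1; python3 - <<'E'
from m import *
from cell import read_camera
a=read_camera("top");b=read_camera("scene")
crop(a,225,120,390,270,4,"pics/f.png")
print("handle");meas(a,(342,218,372,256),lambda h,s,v:(s>95)&(v<100)&(h<17),13);meas(b,(172,190,192,224),lambda h,s,v:(s>80)&(v<160)&(h<17),13)
print("blade");meas(a,(352,195,372,220),lambda h,s,v:(s<25)&(v>128),4)
E
```

```text
t 17.68 tcp [ 397.79 -520.7   225.03] jawyaw -0.2228 z [ 0.0055 -0.007  -1.    ] F [ 0.15  0.64 -0.03] T [0.029 0.005 0.013] w 55.05
tip [ 500.3 -544.   206.9] pitch down -0.007 yaw -0.223
left [(-30, 14.0), (-25, 12.0), (-20, 12.0), (-15, 12.0), (-10, 10.0), (-5, 11.0), (0, 13.0), (5, 17.0), (10, 25.0), (15, 23.0), (20, 25.0), (25, 24.0), (30, 25.0), (35, 24.0), (40, 26.0), (45, 24.0), (50, 22.0), (55, 20.0), (60, 17.0), (65, 14.0), (70, 15.0), (75, 14.0), (80, 15.0)]
right [(-30, 11.0), (-25, 11.0), (-20, 12.0), (-15, 13.0), (-10, 12.0), (-5, 12.0), (0, 14.0), None, (10, 24.0), (15, 25.0), (20, 24.0), (25, 25.0), (30, 24.0), (35, 25.0), (40, 24.0), (45, 25.0), (50, 22.0), (55, 22.0), (60, 17.0), (65, 13.0), (70, 15.0), (75, 14.0), (80, 16.0)]
handle
centre [ 465.  -293.8] size [15.6 14. ] long-axis yaw 0.016
centre [ 422.  -281.1] size [20.4 94.6] long-axis yaw 2.928
blade
centre [ 523.8 -304.4] size [28.  54.4] long-axis yaw 2.917
```

View pics/f.png

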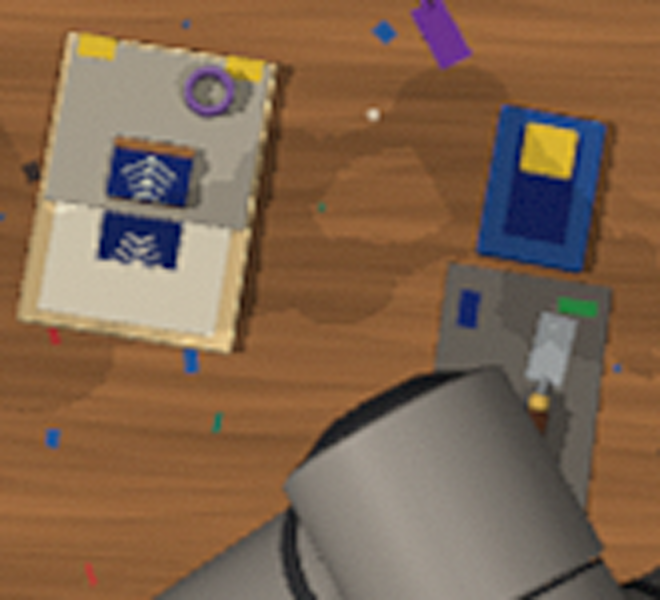

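The block lies face up on the guide at (150,178), with a clean print on the card at (140,240). The knife is flat on the scrap, and the tape and tin are unmoved. I hand the job in.

```bash
python3 -c "
from cell import job; print(job.job_done())"
```

```text
the job is handed in; nothing more can be done
None
```

The block is on its back on the guide sheet with its inked face up, and the knife lies flat on the scrap greyboard, released. I handed in at about 18 s robot time. I held the knife by its handle, touched down lightly on the card, slid the blade under the lip, and levered the block over on its far edge.

**Last checks:**
- **Block:** the depth readings put its top level at about 25 mm, which is flat on the guide.
- **Print:** it looks unsmeared in the top view.
- **Knife:** it is back within about 2 mm of its starting place.
- **Bystanders:** the tape and tin look unmoved. I did not check the tray and glue stick again, but the arm never went near them after first passing well above.
- **Forces:** readings at the ends of moves were about 2–2.5 N on the card. They reached about 4 N on the block, when the blade end pressed into the lip corner at about 55°, so I eased the arc outward. Peaks within a move were not recorded.

**Checks that failed or disagreed:**
- The arm hid part of the handle in the top view, so that handle measurement was unusable. The scene camera's handle reading and the top view's blade reading agreed with the start.
- The two cameras disagreed by about 4 mm on the block's position at the start; I worked with the middle value.

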